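# Stand the rinsed counting plate in the drying rack

## Robot

A 6-joint arm with a two-finger parallel gripper is mounted at the origin on the work surface. World frame = base frame: x ahead of the robot, y to its left, z up, the work surface at z = 0. Lengths are in m, angles in rad, forces in N, time in s.
With the tool pointing down it reaches from about 0.35 to 0.85 m from the base axis. Payload 8.1 kg.
Tool frame: the origin (TCP) lies midway between the tips of the shut fingers; the grasp point (between the pads) lies 19 mm behind it (robot.grip_point_offset is the distance from the TCP to the grasp point, in m); z points along the fingers, y is the line along which they close (so a half turn about z gives the same grasp; the last joint's range is limited). The gripper opens to 93 mm and grips with 3 to 60 N. Pads are 15 mm wide; open, the fingers measure 128 mm over their backs; the gripper's body (75 mm by 188 mm) begins 65 mm behind the grasp point.
Start: joints at [1.09, 0.13, 1.488, -0, 1.523, -0.085], TCP at [0.231, 0.554, 0.219] pointing down, gripper open.
Joint ranges: [-2.96, 2.96], [-0.89, 2.26], [0.02, 2.5], [-1.34, 4.48], [0, 2.73], [-2.66, 2.66]. Speed limits (rad/s): [2.39, 2.39, 2.79, 3.14, 3.14, 3.14].

## Interface

Orientations are given as a rotation vector (axis times angle).
In Python, from plant import robot, read_camera, job gives the robot as it stands.
- The arm moves only by the shell command python3 -m inch 'ROWS' [FORCE]. ROWS is JSON, one flat list of numbers, 5 for each row, row after row: the shift along the world's x, y, z in mm, then the turn about the world's z in degrees, then the opening in per cent of the stroke, from 0 (shut) to 100 (fully open). In form: [dx, dy, dz, yaw, hand, dx, dy, dz, yaw, hand, ...]. A call has 1 to 10 rows; each row is the pose to reach, as a shift and turn from the pose commanded when the call began; what a row does not reach only later rows make up. A row lasts 1/12 s, in which the tool goes at most 41.7 mm and 7.16 degrees, less where a joint would pass 70% of its speed; a pose out of reach is approached as far as the arm can. A call with a gripper value outside its range is refused whole. The fingers move at their own pace and stop on an object; FORCE is the grip in N (left out, the last holds). Time passes only in rows, so rows that repeat a pose let the fingers close. It gives the time, the measured TCP pose, the force, the opening and the grip force at its end, in the units of the state.
- robot.read_state(): the state, without advancing time (a new reading comes with each control period).
- read_camera(name): name is "side" or "top"; returns a dict with "image" (400x640x3 uint8, blue, green, red), "K" (3x3 intrinsics, pixels), "D" ([k1, k2, p1, p2, k3] as OpenCV has them; the pictures are not rectified), "extrinsics" (4x4, takes a point from world to camera coordinates). Camera axes: x right, y down, z forward; pixel columns grow to the right and rows downward; lengths in m; the calibration is good to about 2 mm. A picture is of the moment at which its call begins. There is no depth.
- job.close_job(): hands the job in; it is judged then, once.
The state is a dict: "t": time; "q": joint angles; "dq": joint speeds; "joint_torque": joint torques, N m; "tool_pos": TCP position; "orientation": TCP orientation; "force": force on the tool from outside, world axes, zero at the start; "wrist_torque": the same for the moment, N m; "opening": finger opening in m; "gripper_force": force on a finger pad.
Only numpy, scipy, OpenCV 4.12 (cv2) and the standard library are available. Lean on these libraries where they do the work, as an engineer would, in place of code of your own. Each camera call takes 0.05 s, during which the arm holds its last target. There are 200 camera calls.

## Task

Stand the rinsed blue-framed counting plate on edge in the drying rack, in the slot between the two blue tags, with its black grip strip still at the top and roughly midway between the tags. Lower it right down to the floor of the slot before letting go, and leave the yellow-framed plate and the small white tray as they are.

Things in the scene. Friction and masses are not known exactly. Their poses are not given: they have to be found in the camera images.
- blue_plate: Counting plate 85 wide (y), 95 tall (z), 8 mm thick (x), 90 g; blue frame, white panel, black 14 mm strip along the top. Origin: middle of the bottom edge; z runs up the plate. It leans 20 deg, top to its -x (towards the robot), in a fixed aluminium stand whose board covers the -x face up to 48 mm from the bottom, and a lip 10 mm of the front; free above. Its two faces are alike.
- blue_tag: Two fixed blue blocks, 12 x 36 x 20 mm high, 74 mm either side of the middle of one empty slot of the fixed drying rack. Origin: middle of the slot, on its floor, 12 mm above the table; x along the slot, y across, z up. Slot: 14 mm wide between walls 100 mm long, 38 mm high, flaring above that to 38 mm wide at 50 mm over the floor; open ends.
- yellow_plate: Another counting plate, same size, shape and axes as the blue one but with a yellow frame, leaning in the other place of the same stand, 120 mm to the side, centre to centre. Leave it alone. Origin: middle of the bottom edge.
- white_tray: Small white tray 85 mm wide (y), 62 tall (z), 8 thick (x), on edge in another slot of the rack. Leave it alone. Origin: middle of its bottom edge, z up. The rack has three parallel slots 72 mm apart, in changing order: this tray's, the empty blue-tagged one and an empty one with yellow tags.
There are look-alikes about, which are no part of the job. Leave any brown or turquoise look-alike of the blue_plate alone.

How it is judged:
By the outcome, as a careful person would: the job done as asked, in the order asked, and still so for the second after the job is handed in, with the robot touching nothing.
It also fails if it takes over 40 s, if anything falls off the work surface, if the arm or the gripper's body presses on something with over 40 N, if the wrist force passes 120 N, or if a joint passes its speed limit or range.

## Working session

There is one attempt and no reset: what is moved stays moved. The work goes in short steps, Python scripts to look and compute and a shell command to move; the robot and the scene stay as the last step left them, time stands still between calls to the robot, and variables do not carry over. Pictures are saved under pics/ and viewed, at most 10 in all, crops included, and the job is handed in when it is done.

```bash
mkdir -p pics; ls; cat > h.py <<'E'
import numpy as np, cv2
from plant import robot, read_camera, job
def ray(c,px):
    u=cv2.undistortPoints(np.array([[px]],float),c["K"],np.array(c["D"],float))[0,0]
    E=np.array(c["extrinsics"]);R,t=E[:3,:3],E[:3,3]
    d=R.T@np.array([u[0],u[1],1.]);return -R.T@t,d/np.linalg.norm(d)
def onz(c,px,z):
    o,d=ray(c,px);return o+d*(z-o[2])/d[2]
def tri(c1,p1,c2,p2):
    o1,d1=ray(c1,p1);o2,d2=ray(c2,p2)
    s=np.linalg.lstsq(np.c_[d1,-d2],o2-o1,rcond=None)[0]
    a=o1+d1*s[0];b=o2+d2*s[1];return (a+b)/2,np.linalg.norm(a-b)
def proj(c,P):
    E=np.array(c["extrinsics"]);return cv2.projectPoints(np.array(P,float).reshape(-1,3),cv2.Rodrigues(E[:3,:3])[0],E[:3,3],c["K"],np.array(c["D"],float))[0][:,0]
E
python3 - <<'E'
from h import *
import pickle
for n in("top","side"):
    c=read_camera(n);cv2.imwrite(f"pics/{n}0.png",c["image"]);pickle.dump({k:np.array(v) for k,v in c.items()},open(f"{n}0.pkl","wb"))
    E=np.array(c["extrinsics"]);print(n,-E[:3,:3].T@E[:3,3],E[2,:3])
s=robot.read_state();print(s["t"],s["tool_pos"],s["orientation"],s["opening"])
E
```

```text
pics
top [0.29747829 0.01942781 1.11646936] [ 0.2191866  -0.01123809 -0.97561824]
side [ 0.49290946 -0.77467738  0.92805549] [ 0.02731243  0.66378472 -0.74742483]
0.1 [0.23106502 0.55318085 0.21769364] [-6.17545345e-01 -3.07982425e+00  2.43629172e-03] 0.09288272613079121
```

View pics/top0.png

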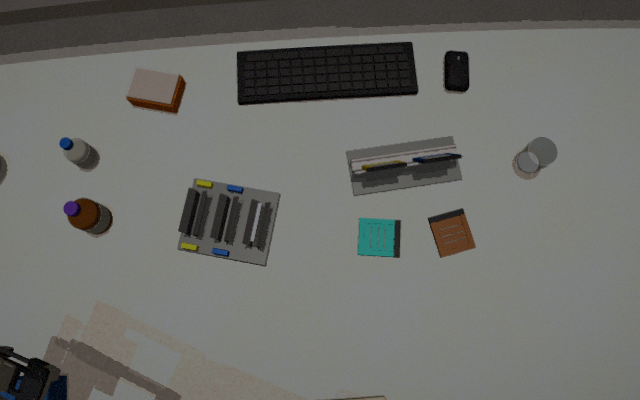

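View pics/side0.png

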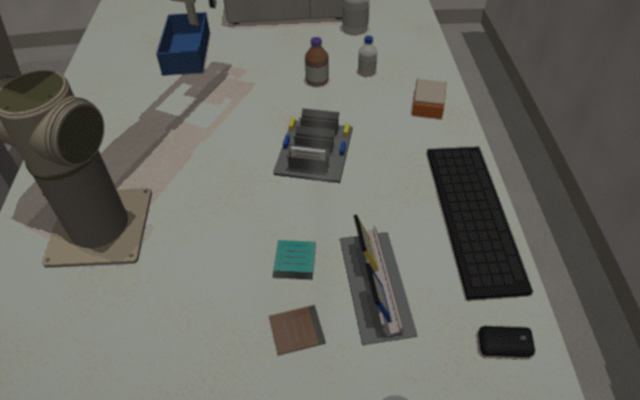

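The top view shows the rack at (230,220), with its blue tags at (234,188) and (220,252). The stand is at (405,165), with the yellow-framed plate on the left at (385,166) and a blue-edged plate on the right at (437,157).

Things that could be taken for the blue plate, in the top view:
- yellow plate (385,166)
- turquoise plate lying flat (379,238)
- brown plate lying flat (452,232)
- white tray in the rack (255,225)

By the description I choose the plate at (437,157). I'll check it in a close crop.

```bash
python3 - <<'E'
from h import *
t=cv2.imread("pics/top0.png");s=cv2.imread("pics/side0.png")
a=cv2.resize(s[205:345,335:420],None,fx=4,fy=4,interpolation=cv2.INTER_CUBIC)
b=cv2.resize(t[130:200,340:470],None,fx=3.4,fy=3.4,interpolation=cv2.INTER_CUBIC)
b2=cv2.resize(t[172:270,172:285],None,fx=3.4,fy=3.4,interpolation=cv2.INTER_CUBIC)
o=np.zeros((580,800,3),np.uint8);o[:560,:340]=a;o[:b.shape[0],345:345+b.shape[1]]=b;o[240:240+b2.shape[0],345:345+b2.shape[1]]=b2
cv2.imwrite("pics/crop1.png",cv2.convertScaleAbs(o,alpha=1.5))
E
```

```text
(no output)
```

View pics/crop1.png

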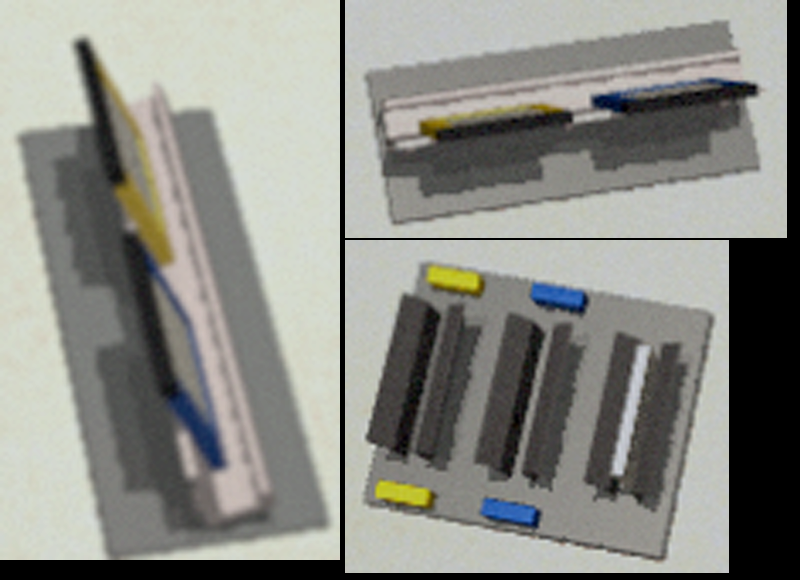

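The crop confirms it. The right-hand plate in the stand has a blue frame and a black top strip, with strip ends in the top view at about (419,160) and (461,156). The empty slot between the blue tags is the rack's middle one, and the tray is in the slot to its right.

```bash
cat >> h.py <<'E'
import pickle
def mask(c,kind,roi):
    x0,y0,x1,y1=roi;h=cv2.cvtColor(np.array(c["image"]),cv2.COLOR_BGR2HSV)
    m={"blue":cv2.inRange(h,(100,120,40),(130,255,255)),"dark":cv2.inRange(h,(0,0,0),(180,255,40))}[kind]
    k=np.zeros_like(m);k[y0:y1,x0:x1]=m[y0:y1,x0:x1];return k
def blobs(m,amin=12):
    n,l,s,ce=cv2.connectedComponentsWithStats(m);return [(s[i,4],ce[i].round(1),s[i,:4]) for i in range(1,n) if s[i,4]>=amin]
E
python3 - <<'E'
from h import *
T=pickle.load(open("top0.pkl","rb"));S=pickle.load(open("side0.pkl","rb"))
bt=blobs(mask(T,"blue",(172,172,285,270)));bs=blobs(mask(S,"blue",(270,110,360,190)))
print(bt);print(bs)
bt=sorted(bt,key=lambda b:b[1][1]);bs=sorted(bs,key=lambda b:-b[1][0])
P=[]
for a,b in zip(bt,bs):
    p=tri(T,a[1],S,b[1]);print(p,onz(T,a[1],.028));P.append(onz(T,a[1],.028))
print("mid",(P[0]+P[1])/2,"sep",np.linalg.norm(P[0]-P[1]),"dir",np.degrees(np.arctan2(*(P[0]-P[1])[1::-1])))
for n,a,b in(("-y",(461.5,156.5),(376,302)),("+y",(419,160.5),(366.5,263))):print(n,tri(T,a,S,b))
g=cv2.cvtColor(T["image"],cv2.COLOR_BGR2GRAY)[150:170,412:468];np.set_printoptions(linewidth=300);print(g[:, ::1])
g=cv2.cvtColor(S["image"],cv2.COLOR_BGR2GRAY)[255:312,360:386];print(g)
E
```

```text
[(np.int32(85), array([234.1, 188.3]), array([227, 185,  16,   8], dtype=int32)), (np.int32(89), array([219.9, 251.5]), array([212, 248,  17,   8], dtype=int32))]
[(np.int32(47), array([286. , 141.1]), array([284, 135,   5,  13], dtype=int32)), (np.int32(53), array([342.2, 147.7]), array([340, 141,   6,  14], dtype=int32))]
(array([0.58583527, 0.20176491, 0.022869  ]), np.float64(0.0012046973764116775)) [0.58387122 0.20078239 0.028     ]
(array([0.44263743, 0.23757277, 0.02346643]), np.float64(0.0017171248723095245)) [0.44119033 0.23647186 0.028     ]
mid [0.51253077 0.21862713 0.028     ] sep 0.14707677391413304 dir -14.043520040680074
-y (array([ 0.60223564, -0.3016748 ,  0.1110466 ]), np.float64(0.002292365706517818))
+y (array([ 0.5983662 , -0.21043152,  0.10376859]), np.float64(0.0029152133244029384))
[[ 93  98 103 ... 127 128 131]
 [116 120 122 ... 129 128 131]
 [108 109 100 ... 130 128 129]
 ...
 [ 45  45  42 ... 128 129 129]
 [ 48  47  38 ... 129 128 129]
 [ 46  43  44 ... 128 128 129]]
[[45 46 47 ... 88 81 82]
 [47 50 48 ... 93 80 82]
 [45 48 47 ... 98 82 81]
 ...
 [85 80 65 ... 33 38 49]
 [84 82 72 ... 28 33 44]
 [81 81 76 ... 28 31 34]]
```

```bash
python3 - <<'E'
from h import *
import sys
T=pickle.load(open("top0.pkl","rb"));S=pickle.load(open("side0.pkl","rb"))
f=lambda x,y:(340+(x-345)/3.4,130+y/3.4)
for a,b in(((366,72),(728,20)),((393,222),(760,168))):
    A,B=onz(T,f(*a),.008),onz(T,f(*b),.008);d=A-B;print("stand edge",A,B,"dir",np.degrees(np.arctan2(d[1],d[0]))-90)
np.set_printoptions(linewidth=400,threshold=sys.maxsize)
for c,(x0,y0,x1,y1) in((T,(412,150,468,168)),(S,(360,255,392,325))):
    g=cv2.cvtColor(c["image"],cv2.COLOR_BGR2GRAY)[y0:y1,x0:x1];bl=mask(c,"blue",(x0,y0,x1,y1))[y0:y1,x0:x1]
    print(x0,y0)
    for r,br in zip(g,bl):print("".join("B" if q else ("#" if v<22 else "+" if v<32 else "." ) for v,q in zip(r,br)))
E
```

```text
stand edge [ 0.66213342 -0.06235942  0.008     ] [ 0.68485804 -0.32014039  0.008     ] dir 5.037871573010392
stand edge [ 0.5543918 -0.0724944  0.008    ] [ 0.57619643 -0.32864135  0.008     ] dir 4.865599882481632
412 150
........................................................
........................................................
........................................................
...................................BB...................
......................................BBBBBBB...........
.......................................##########.......
...................................++###+##+#####.......
........B..................++#+#####+#+#####+#+#+.......
..BBBBBBB...........+..#########+#####+##+#+............
.###BBBBBBBBB+..+########+###+#+#####+..................
.+###############+#++++#####+#++++++....................
...#+#######+###+#+###+#+++.+...........................
.......#########+++++...................................
...........#+...........................................
........................................................
......................
[... 1766 characters left out ...]
.......
.................##BBB..........
..................BBBB..........
..................BBBBB.........
...................BBBBB........
...................BBBBB........
....................BBBBB.......
.....................BBBBB......
......................BBBBB.....
.......................BBBBB....
........................BBBB....
........................BBBBB...
........................BBBBB...
.........................BBBB...
..........................BBBB..
..........................BBBB..
...........................BBB..
............................BB..
................................
................................
................................
................................
```

```bash
python3 - <<'E'
from h import *
T=pickle.load(open("top0.pkl","rb"));S=pickle.load(open("side0.pkl","rb"))
for n,a,b in(("-y",(461,156.5),(375.5,301.5)),("-y",(461,156),(376.5,302.5)),("+y",(415,161),(366.5,264)),("+y",(418,161.5),(366.5,264))):
    p,e=tri(T,a,S,b);print(n,p,e)
# predicted for model: centre of top edge M, yaw 5deg
y=np.array([-np.sin(np.radians(5)),np.cos(np.radians(5)),0]);x=np.array([y[1],-y[0],0])
a=np.radians(20);up=-np.sin(a)*x+np.cos(a)*np.array([0,0,1.]);n=np.cos(a)*x+np.sin(a)*np.array([0,0,1.])
for M in([.599,-.256,.107],[.602,-.258,.107],[.599,-.258,.110]):
    P=[np.array(M)+sy*.0425*y+sn*.004*n-k*up for sy in(-1,1) for sn in(-1,1) for k in(0,.014,.085)]
    print(M);print(np.c_[proj(T,P),proj(S,P)].round(1))
E
```

```text
-y [ 0.60183913 -0.30056597  0.11122249] 0.0014976807842982747
-y [ 0.60366147 -0.30143588  0.10895831] 0.0015291978804109374
+y [ 0.60043595 -0.20435223  0.09191243] 0.004627347134287433
+y [ 0.59834174 -0.20918086  0.09832576] 0.0020080115656783953
[0.599, -0.256, 0.107]
[[459.5 158.3 373.2 302.4]
 [457.4 158.  375.4 305.7]
 [447.6 156.8 385.6 321.5]
 [459.1 154.6 377.4 301.1]
 [457.  154.4 379.5 304.4]
 [447.2 153.4 389.5 320.3]
 [421.3 163.8 363.9 263.9]
 [419.7 163.5 366.1 267.5]
 [412.1 162.  376.3 284.5]
 [420.9 160.1 367.9 262.6]
 [419.3 159.9 370.  266.2]
 [411.7 158.6 380.  283.2]]
[0.602, -0.258, 0.107]
[[460.3 156.9 375.  303.3]
 [458.2 156.7 377.1 306.6]
 [448.3 155.6 387.3 322.3]
 [459.8 153.2 379.2 301.9]
 [457.8 153.  381.3 305.3]
 [447.9 152.2 391.2 321.1]
 [422.1 162.4 365.6 264.7]
 [420.5 162.1 367.7 268.3]
 [412.8 160.7 377.9 285.2]
 [421.6 158.8 369.6 263.4]
 [420.  158.5 371.6 266.9]
 [412.4 157.3 381.6 284. ]]
[0.599, -0.258, 0.11]
[[460.8 157.8 373.4 302.5]
 [458.7 157.6 375.6 305.9]
 [448.8 156.4 385.8 321.7]
 [460.4 154.1 377.6 301.2]
 [458.3 153.9 379.7 304.5]
 [448.4 153.  389.8 320.4]
 [422.5 163.4 364.1 263.9]
 [420.9 163.1 366.3 267.5]
 [413.2 161.6 376.5 284.5]
 [422.1 159.7 368.1 262.6]
 [420.4 159.4 370.2 266.1]
 [412.8 158.1 380.2 283.3]]
```

```bash
python3 -m inch '[377,-811,0,-62,50,377,-811,0,-62,50,377,-811,0,-62,50,377,-811,0,-62,50,377,-811,0,-62,50,377,-811,0,-62,50,377,-811,0,-62,50,377,-811,0,-62,50,377,-811,0,-62,50,377,-811,0,-62,50]'
```

```text
t: 0.93
tool_pos: [0.4071, 0.1738, 0.2185]
orientation: [-2.122, -2.316, -0.0]
force: [0.8, 0.2, 0.4]
opening: 0.0463
gripper_force: 0.0
```

```bash
python3 -m inch '[201,-432,0,0,50,201,-432,0,0,50,201,-432,0,0,50,201,-432,0,0,50,201,-432,0,0,50,201,-432,0,0,50,201,-432,0,0,50,201,-432,0,0,50,201,-432,0,0,50,201,-432,0,0,50]'
```

```text
t: 1.77
tool_pos: [0.5829, -0.204, 0.218]
orientation: [-2.116, -2.321, 0.0]
force: [1.9, 0.9, 0.3]
opening: 0.0468
gripper_force: 0.0
```

```bash
python3 -m inch '[0,0,0,0,50,0,0,0,0,50,0,0,0,0,50]'
```

```text
t: 2.02
tool_pos: [0.5823, -0.2016, 0.2178]
orientation: [-2.115, -2.32, 0.0]
force: [-0.5, 1.1, 0.4]
opening: 0.0467
gripper_force: 0.0
```

```bash
python3 -m inch '[25,-56,0,0,50,25,-56,0,0,50,25,-56,-40,0,50,25,-56,-80,0,50,25,-56,-90,0,50,25,-56,-90,0,50,25,-56,-90,0,50]'
python3 - <<'E'
from h import *
s=robot.read_state();print(s["tool_pos"])
T=read_camera("top");S=read_camera("side")
o=np.zeros((560,800,3),np.uint8)
o[:,:400]=cv2.resize(S["image"][220:332,340:420],(400,560),interpolation=cv2.INTER_CUBIC)
o[:300,400:]=cv2.resize(T["image"][130:190,395:475],(400,300),interpolation=cv2.INTER_CUBIC)
cv2.imwrite("pics/c2.png",cv2.convertScaleAbs(o,alpha=1.6))
E
```

```text
t: 2.6
tool_pos: [0.6076, -0.2567, 0.1296]
orientation: [-2.114, -2.323, 0.0]
force: [0.7, -0.8, 0.8]
opening: 0.0464
gripper_force: 0.0
[ 0.60764036 -0.25667965  0.1296378 ]
```

View pics/c2.png

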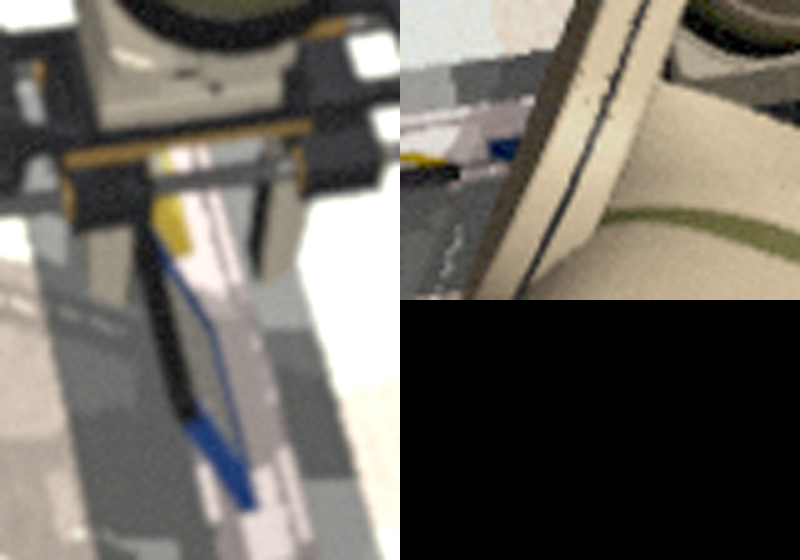

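The fingers straddle the strip, with the left finger at crop pixel (110,260) and the right one at (280,220). I'll lower and close lightly.

```bash
python3 -m inch '[0,-1,-30,0,50,0,-1,-51,0,50,0,-1,-51,0,50,0,-1,-51,0,20,0,-1,-51,0,5,0,-1,-51,0,0,0,-1,-51,0,0,0,-1,-51,0,0,0,-1,-51,0,0]' 5
```

```text
t: 3.45
tool_pos: [0.6087, -0.2595, 0.0793]
orientation: [2.114, 2.32, 0.001]
force: [0.0, 0.8, 5.9]
opening: 0.0181
gripper_force: 5.0
```

```bash
python3 -m inch '[-2,0,5,0,0,-4,0,11,0,0,-6,0,17,0,0,-4,0,22,0,0,0,0,30,0,0,3,0,40,0,0,3,0,50,0,0,3,0,50,0,0]' 8
python3 - <<'E'
from h import *
S=read_camera("side")
cv2.imwrite("pics/c3.png",cv2.convertScaleAbs(cv2.resize(S["image"][200:332,330:425],(430,600),interpolation=cv2.INTER_CUBIC),alpha=1.6))
E
```

```text
t: 4.12
tool_pos: [0.612, -0.2597, 0.131]
orientation: [2.113, 2.32, 0.001]
force: [-0.2, -0.7, -0.5]
opening: 0.0079
gripper_force: 8.0
```

View pics/c3.png

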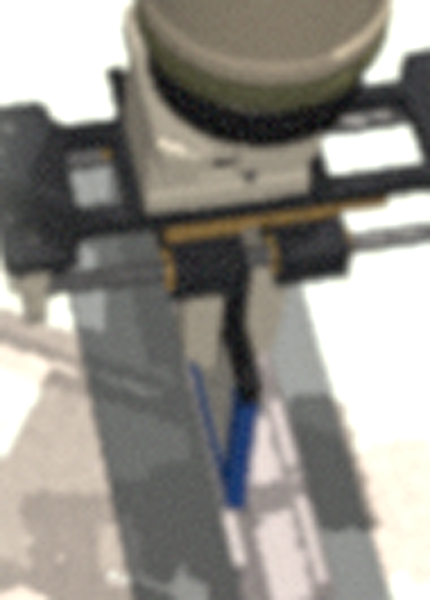

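The opening is 7.9 mm, so the plate now lies flush between the pads, upright (crop pixels around (240,440)) and clear of the lip. I'll firm the grip, lift and carry it over.

```bash
python3 -m inch '[0,0,0,0,0,0,0,0,0,0,0,0,30,0,0,0,0,60,0,0,0,0,90,0,0,-8,40,90,0,0,-16,80,90,7,0,-24,115,90,14,0,-32,150,90,21,0,-40,185,90,28,0]' 30
python3 -m inch '[-8,38,0,7,0,-16,76,0,14,0,-24,114,0,21,0,-32,152,0,28,0,-40,190,0,35,0,-48,228,0,42,0,-54,264,0,43,0,-58,294,0,43,0,-58,294,0,43,0,-58,294,0,43,0]'
python3 - <<'E'
from h import *
T=read_camera("top");S=read_camera("side")
for n,c in(("top1",T),("side1",S)):pickle.dump({k:np.array(v) for k,v in c.items()},open(n+".pkl","wb"))
o=np.zeros((520,800,3),np.uint8)
s=robot.read_state();print(s["tool_pos"])
u,v=proj(S,s["tool_pos"])[0].astype(int);print(u,v)
o[:,:400]=cv2.resize(S["image"][v-45:v+59,u-40:u+40],(400,520),interpolation=cv2.INTER_CUBIC)
u,v=proj(T,s["tool_pos"])[0].astype(int);print(u,v)
o[:,400:]=cv2.resize(T["image"][v-52:v+52,u-40:u+40],(400,520),interpolation=cv2.INTER_CUBIC)
cv2.imwrite("pics/c4.png",cv2.convertScaleAbs(o,alpha=1.6))
E
```

```text
t: 5.0
tool_pos: [0.5692, -0.0725, 0.2164]
orientation: [-1.482, -2.767, 0.001]
force: [0.5, 0.6, -0.3]
opening: 0.0077
gripper_force: 30.0
t: 5.83
tool_pos: [0.5115, 0.221, 0.2165]
orientation: [-0.369, -3.118, 0.002]
force: [-0.7, -1.1, -1.3]
opening: 0.0079
gripper_force: 30.0
[0.51236229 0.21913402 0.21680529]
310 82
208 201
```

View pics/c4.png

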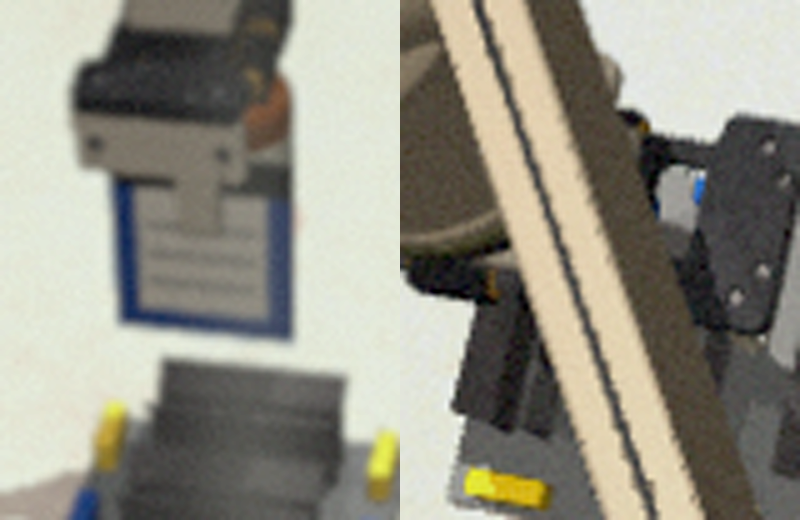

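The plate hangs upright with its strip in the pads. Its bottom corners in the side view are at about (294,101) and (329,105). I'll put those on the plate's plane.

```bash
python3 - <<'E'
from h import *
S=pickle.load(open("side1.pkl","rb"))
m=mask(S,"blue",(288,65,334,110));ys,xs=np.nonzero(m)
cs=[]
for u in range(300,324,4):
    col=ys[xs==u];print(u,col.max(),end="; ")
pts=np.c_[xs,ys].astype(float)
bl=pts[np.argmax(pts[:,1]-pts[:,0])];br=pts[np.argmax(pts[:,1]+pts[:,0])];print(bl,br)
s=np.radians(-13.6);sd=np.array([np.cos(s),np.sin(s),0]);n=np.array([-np.sin(s),np.cos(s),0])
tcp=np.array([.5124,.2195,.2167]);q=tcp-.004*n
for a in(bl+[-.5,.5],br+[.5,.5],(292.5,75),(328.5,75)):
    o,d=ray(S,a);p=o+d*((q-o)@n)/(d@n);print(a,p,"along",(p-tcp)@sd,"z rel",p[2]-tcp[2])
E
```

```text
300 100; 304 100; Traceback (most recent call last):
  File "<stdin>", line 6, in <module>
    return umr_maximum(a, axis, None, out, keepdims, initial, where)
ValueError: zero-size array to reduction operation maximum which has no identity
```

```bash
python3 - <<'E'
from h import *
S=pickle.load(open("side1.pkl","rb"))
h=cv2.cvtColor(S["image"],cv2.COLOR_BGR2HSV);m=cv2.inRange(h,(95,80,20),(135,255,255))
k=np.zeros_like(m);k[65:112,286:336]=m[65:112,286:336];ys,xs=np.nonzero(k)
pts=np.c_[xs,ys].astype(float)
bl=pts[np.argmax(pts[:,1]-pts[:,0])];br=pts[np.argmax(pts[:,1]+pts[:,0])]
s=np.radians(-13.6);sd=np.array([np.cos(s),np.sin(s),0]);n=np.array([-np.sin(s),np.cos(s),0])
tcp=np.array([.5124,.2195,.2167]);q=tcp-.004*n
for a in(bl+[0,.5],br+[.5,.5],(293,101.4),(328.6,104.6)):
    o,d=ray(S,a);p=o+d*((q-o)@n)/(d@n);print(a,p,"along",(p-tcp)@sd,"z rel",p[2]-tcp[2])
E
```

```text
[295.  100.5] [0.47419613 0.2246271  0.16279402] along -0.03833826383487005 z rel -0.053905976381934395
[326.5 103.5] [0.54817596 0.20672949 0.16294174] along 0.037775721486500206 z rel -0.05375826440293485
(293, 101.4) [0.46926646 0.22581971 0.15952051] along -0.0434101483915662 z rel -0.057179492253813136
(328.6, 104.6) [0.55304076 0.20555257 0.16028721] along 0.042780861601185424 z rel -0.05641279229511664
```

The plate is centred and level in the gripper. I'll go down to just above the flare and look.

```bash
python3 -m inch '[2,0,-25,-0.5,0,2,0,-50,-0.5,0,2,0,-70,-0.5,0,2,0,-76,-0.5,0,2,0,-76,-0.5,0,2,0,-76,-0.5,0]' 30
python3 - <<'E'
from h import *
T=read_camera("top");S=read_camera("side")
for n,c in(("top2",T),("side2",S)):pickle.dump({k:np.array(v) for k,v in c.items()},open(n+".pkl","wb"))
s=robot.read_state();print(s["tool_pos"],s["orientation"])
o=np.zeros((520,800,3),np.uint8)
o[:,:400]=cv2.resize(S["image"][80:184,275:355],(400,520),interpolation=cv2.INTER_CUBIC)
o[:,400:]=cv2.resize(T["image"][170:274,180:260],(400,520),interpolation=cv2.INTER_CUBIC)
cv2.imwrite("pics/c5.png",cv2.convertScaleAbs(o,alpha=1.8))
E
```

```text
t: 6.43
tool_pos: [0.5151, 0.2191, 0.1422]
orientation: [-0.39, -3.117, 0.0]
force: [0.1, -0.2, -1.0]
opening: 0.0074
gripper_force: 30.0
[0.5159607  0.21983959 0.1435541 ] [3.88593875e-01 3.11500100e+00 1.65887016e-03]
```

View pics/c5.png

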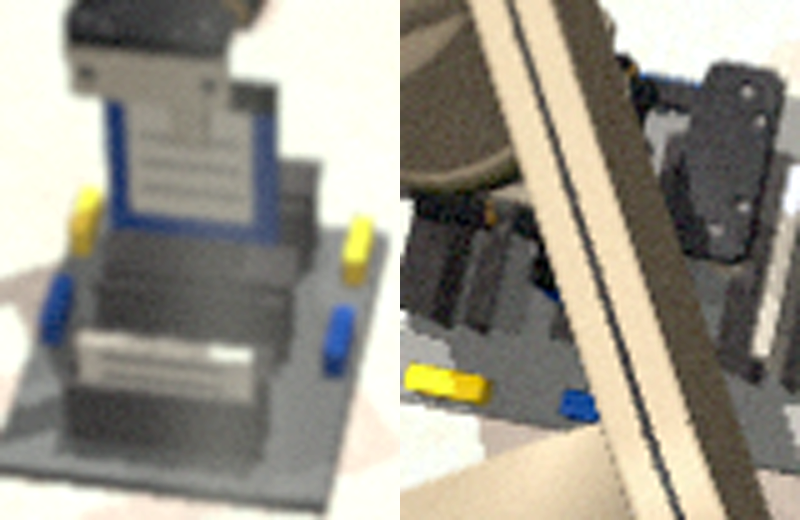

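The plate hangs over the middle slot, square to it, with the blue tags at crop pixels (57,310) and (338,340) on either side. I'll lower it and watch the force.

```bash
python3 -m inch '[0,0,-10,0,0,0,0,-20,0,0,0,0,-28,0,0,0,0,-34,0,0,0,0,-34,0,0]' 30; python3 -m inch '[0,0,-5,0,0,0,0,-10,0,0,0,0,-15,0,0,0,0,-15,0,0]'
```

```text
t: 6.95
tool_pos: [0.5132, 0.2196, 0.1052]
orientation: [-0.387, -3.114, 0.002]
force: [0.2, -0.2, -1.4]
opening: 0.0081
gripper_force: 30.0
t: 7.28
tool_pos: [0.5141, 0.2198, 0.0913]
orientation: [-0.387, -3.116, 0.001]
force: [0.2, 0.9, -1.6]
opening: 0.0079
gripper_force: 30.0
```

```bash
for i in 1; do python3 -m inch '[0,0,-3,0,0,0,0,-6,0,0,0,0,-9,0,0,0,0,-9,0,0]'; done; python3 -m inch '[0,0,-2,0,0,0,0,-3,0,0,0,0,-3,0,0]'; python3 -m inch '[0,0,-2,0,0,0,0,-3,0,0,0,0,-3,0,0]'
```

```text
t: 7.62
tool_pos: [0.5143, 0.2199, 0.0829]
orientation: [-0.388, -3.117, 0.001]
force: [-0.8, -0.3, -1.3]
opening: 0.0079
gripper_force: 30.0
t: 7.87
tool_pos: [0.5146, 0.22, 0.0804]
orientation: [-0.388, -3.117, 0.0]
force: [0.8, -0.1, -1.0]
opening: 0.008
gripper_force: 30.0
t: 8.12
tool_pos: [0.5146, 0.22, 0.0774]
orientation: [-0.388, -3.117, 0.0]
force: [-0.2, 1.1, -1.3]
opening: 0.0081
gripper_force: 30.0
```

```bash
python3 -m inch '[0,0,-1,0,0,0,0,-2,0,0,0,0,-2,0,0]';python3 -m inch '[0,0,-1,0,0,0,0,-2,0,0,0,0,-2,0,0]'; python3 -m inch '[0,0,-1,0,0,0,0,-2,0,0,0,0,-2,0,0]'
```

```text
t: 8.37
tool_pos: [0.5146, 0.22, 0.0754]
orientation: [-0.388, -3.117, 0.0]
force: [-0.5, 0.6, -0.4]
opening: 0.0079
gripper_force: 30.0
t: 8.62
tool_pos: [0.5146, 0.22, 0.0734]
orientation: [-0.388, -3.117, 0.0]
force: [-0.6, 0.1, -0.5]
opening: 0.0078
gripper_force: 30.0
t: 8.87
tool_pos: [0.5149, 0.2202, 0.0727]
orientation: [0.388, 3.117, 0.0]
force: [-5.0, -0.8, 6.9]
opening: 0.0082
gripper_force: 30.0
```

Contact force came up where the slot floor should be. I'll press lightly, ease the grip, open partway and rise.

```bash
python3 -m inch '[0,0,-1,0,0,0,0,-1,0,0]'; python3 -m inch '[0,0,0,0,0,0,0,0,0,0]' 4;  python3 -m inch '[0,0,0,0,12,0,0,0,0,16,0,0,0,0,25,0,0,0,0,30,0,0,0,0,30,0,0,0,0,30]'
python3 -m inch '[0,0,10,0,30,0,0,30,0,30,0,0,60,0,30,0,0,95,0,30,0,0,130,0,30,-20,-35,150,0,30,-40,-70,150,0,30,-60,-105,150,0,30,-80,-140,150,0,30,-80,-140,150,0,30]'
python3 - <<'E'
from h import *
T=read_camera("top");S=read_camera("side")
for n,c in(("top3",T),("side3",S)):pickle.dump({k:np.array(v) for k,v in c.items()},open(n+".pkl","wb"))
o=np.zeros((560,800,3),np.uint8)
o[:,:400]=cv2.resize(S["image"][80:192,275:355],(400,560),interpolation=cv2.INTER_CUBIC)
o[:,400:]=cv2.resize(T["image"][164:276,190:270],(400,560),interpolation=cv2.INTER_CUBIC)
cv2.imwrite("pics/c6.png",cv2.convertScaleAbs(o,alpha=1.8))
E
```

```text
t: 9.03
tool_pos: [0.5149, 0.2203, 0.0727]
orientation: [0.387, 3.117, 0.0]
force: [-7.8, -1.7, 16.3]
opening: 0.0077
gripper_force: 30.0
t: 9.2
tool_pos: [0.5151, 0.2202, 0.0718]
orientation: [0.387, 3.117, 0.001]
force: [-2.5, -1.5, 4.7]
opening: 0.0078
gripper_force: 4.0
t: 9.7
tool_pos: [0.5147, 0.22, 0.0705]
orientation: [-0.388, -3.117, 0.0]
force: [-0.2, -0.4, 0.5]
opening: 0.0275
gripper_force: 0.0
t: 10.53
tool_pos: [0.4321, 0.0756, 0.2212]
orientation: [-0.393, -3.117, 0.004]
force: [-0.8, -0.3, 0.1]
opening: 0.028
gripper_force: 0.0
```

View pics/c6.png

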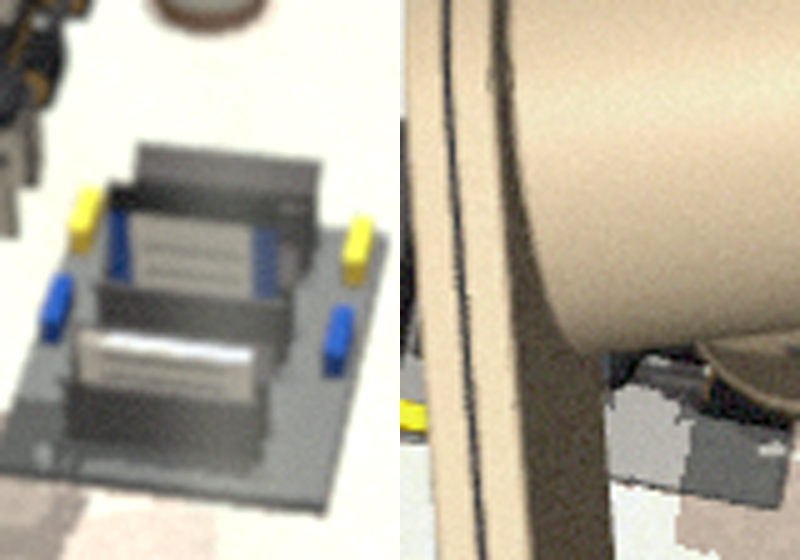

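The plate stands in the middle slot with its strip on top (side crop about (107,190) to (315,200)), and the tray looks unchanged. I'll check the centring and height numerically.

```bash
python3 - <<'E'
from h import *
S=pickle.load(open("side3.pkl","rb"));S0=pickle.load(open("side0.pkl","rb"))
s=np.radians(-14);sd=np.array([np.cos(s),np.sin(s),0]);n=np.array([-np.sin(s),np.cos(s),0])
mid=np.array([.5144,.2199,.012])
h=cv2.cvtColor(S["image"],cv2.COLOR_BGR2HSV);m=cv2.inRange(h,(95,80,20),(135,255,255))
k=np.zeros_like(m);k[120:142,294:335]=m[120:142,294:335];print(blobs(k))
for v in(126,132,136):
    x=np.nonzero(k[v])[0]
    if len(x):
        for a in((x.min()-.5,v),(x.max()+.5,v)):
            o,d=ray(S,a);p=o+d*((mid-.004*n-o)@n)/(d@n);print(a,"along",((p-mid)@sd).round(4),"z",p[2].round(4))
for sy in(-1,1):print("expected top corner",proj(S,mid+sd*sy*.0425-.004*n+[0,0,.095]),"bottom frame at z50",proj(S,mid+sd*sy*.0425-.004*n+[0,0,.05]))
g=cv2.cvtColor(S["image"],cv2.COLOR_BGR2GRAY)
for u in(305,312,320):print(u,g[112:128,u])
d=cv2.absdiff(S["image"],S0["image"]).max(2)
print("tray diff",d[147:162,290:328].mean(),"yellow/stand diff",d[212:270,350:375].mean())
E
```

```text
[(np.int32(52), array([298.3, 128.7]), array([297, 121,   4,  15], dtype=int32)), (np.int32(32), array([328. , 132.6]), array([327, 127,   3,  12], dtype=int32))]
(np.float64(296.5), 126) along -0.0411 z 0.0825
(np.float64(299.5), 126) along -0.0334 z 0.0835
(np.float64(296.5), 132) along -0.0422 z 0.0626
(np.float64(329.5), 132) along 0.0424 z 0.0746
(np.float64(326.5), 136) along 0.0347 z 0.0603
(np.float64(329.5), 136) along 0.0423 z 0.0614
expected top corner [[295.42025671 118.29816445]] bottom frame at z50 [[296.3968152  132.16529115]]
expected top corner [[329.44810503 121.92356293]] bottom frame at z50 [[329.57909875 135.83129772]]
305 [60 60 58 51 42 34 29 27 23 27 43 69 81 85 87 84]
312 [66 64 66 63 55 50 41 44 39 38 39 56 78 87 89 86]
320 [70 68 71 70 69 63 56 52 47 50 48 49 63 80 90 90]
tray diff 3.3508771929824563 yellow/stand diff 5.0041379310344825
```

```bash
python3 -c "
from plant import job
print(job.close_job())"
```

```text
the job is handed in; nothing more can be done
None
```

The blue plate stands on the floor of the slot between the blue tags, strip at the top and centred between them to about 1 mm; the yellow plate and white tray look unchanged, and the job was handed in at about 11 s (the judge's verdict was not shown).

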